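# Close the green patty mould with its pinned lid

### The arm

A 6-joint arm with a two-finger parallel gripper is mounted at the origin on the work surface. World frame = base frame: x ahead of the robot, y to its left, z up, the work surface at z = 0. Lengths are in mm, angles in degrees, forces in N, time in s.
With the tool pointing down it reaches from about 300 to 850 mm from the base axis. Payload 4.2 kg.
Tool frame: the origin (TCP) lies between the finger pads; the fingertips stand 11 mm ahead of it and the grasp point (between the pads) lies 8 mm behind it (env.tips_ahead is the distance from the TCP to the fingertips, in mm); z points along the fingers, y is the line along which they close (so a half turn about z gives the same grasp; the last joint's range is limited). The gripper opens to 91 mm and grips with 3 to 60 N. Pads are 32 mm wide; open, the fingers measure 118 mm over their backs; the gripper's body (76 mm by 178 mm) begins 60 mm behind the grasp point.
Start: joints at [-1.146, 18.312, 89.639, -0, 72.044, -1.146], TCP at [575.015, 0, 224.976] pointing down, gripper open.
Joint ranges: [-177.97, 177.97], [-48.28, 115.42], [12.27, 149.76], [-77.06, 257.06], [2.81, 150.46], [-146.56, 146.56]. Speed limits (degrees/s): [147.25, 147.25, 180, 180, 180, 180].

### API

Orientations are given as [roll, pitch, yaw] about the fixed x, y, z axes, in that order (R = Rz(yaw) Ry(pitch) Rx(roll)).
In Python, from workcell import env, cams gives the robot as it stands.
- The arm moves only by the tool step_arm, never from a script. Its arguments are lists of equal length, an entry for each row: "linear": the shift along the tool's x, y, z in units of 30 cm (1.0 is 30 cm), a list of three; "turn": the turn about the tool's z in units of 360 degrees (1.0 is 360 degrees). In form: {"linear": [[tx, ty, tz], ...], "turn": [turn, ...]}. A call has 1 to 20 rows; each row is the pose to reach, as a shift and turn from the pose commanded when the call began, along the tool's axes at that moment, turning the shorter way round; what a row does not reach only later rows make up. A row lasts 1/8 s, in which the tool goes at most 62.5 mm and 10.7 degrees, less where a joint would pass 70% of its speed; a pose out of reach is approached as far as the arm can. A call with a number of a shift or a turn outside -1 to 1 is refused whole. A call with a gripper value outside its range is refused whole. "fingers" is the closure, from -1 (fully open) to 1 (shut), so that 0 is half open, set as the call begins (left out, the last holds). The fingers move at their own pace and stop on an object; "force" is the grip in N (left out, the last holds). Time passes only in rows, so rows that repeat a pose let the fingers close. It gives the time, the measured TCP pose, the force, the opening and the grip force at its end, in the units of the state.
- env.state(): the state, without advancing time (a new reading comes with each control period).
- cams.grab_frame(name): name is "scene" or "side" or "wrist"; returns a dict with "color" (420x560x3 uint8, blue, green, red), "fx", "fy", "cx", "cy" (pixels), "dist" ([k1, k2, p1, p2, k3] as OpenCV has them; the pictures are not rectified), "extrinsics" (4x4, takes a point from camera to world coordinates); the wrist camera has in their place "tool_from_camera" (4x4, takes a point from camera to tool coordinates, whose origin is the TCP and whose axes are the flange's). Camera axes: x right, y down, z forward; pixel columns grow to the right and rows downward; lengths in mm; the calibration is good to about 2 mm. A picture is of the moment at which its call begins: read the wrist's pose just before it. There is no depth.
- env.job_done(): hands the job in; it is judged then, once.
The state is a dict: "time_s": time; "qpos": joint angles; "qvel": joint speeds; "effort": joint torques, N m; "ee_pos": TCP position; "ee_rot": TCP orientation; "force": force on the tool from outside, world axes, zero at the start; "torque": the same for the moment, N m; "gripper_width": finger opening in mm; "gripper_force": force on a finger pad.
Only numpy, scipy, OpenCV 4.12 (cv2) and the standard library are available. Lean on these libraries where they do the work, as an engineer would, in place of code of your own. Each camera call takes 0.05 s, during which the arm holds its last target. There are 200 camera calls.

### The job

Put the green-handled lid on the green patty mould, both of its holes over the two pins, so that it lies flat and fully home on the block, and let go. Set it down gently, don't drop it, and leave the red-handled lid where it is.

Things in the scene. Friction and masses are not known exactly. Their poses are not given: they have to be found in the camera images.
- lid_green: green-handled lid of a patty mould: flat aluminium plate 150 (x) x 90 (y) x 8 mm thick, about 0.25 to 0.5 kg, loose, lying flat on the table. Upright green grip block on its centre, 60 mm along x, 16 mm along y, from the plate's top (8 mm) up to 50 mm above the underside. Two round through holes, 22 mm in diameter, at x = -55 and +55 mm, y = 0. Origin: centre of the underside; z up. It looks and works the same after a half turn about z. This is the one to fit.
- mould_green: green patty mould: green plastic block 150 (x) x 90 (y) x 30 mm high, fixed to the table, with a round 71 mm recess in its top. Two upright steel dowel pins at x = -55 and +55 mm, y = 0, 12 mm in diameter for the lower 12 mm, then tapering to a 5 mm tip that is 30 mm above the block's top (60 mm above the table). Origin: centre of the underside, on the table; z up. With the lid home, the lid's origin is 30 mm above this origin.
- lid_red: red-handled lid of a patty mould: flat aluminium plate 150 (x) x 90 (y) x 8 mm thick, about 0.25 to 0.5 kg, loose, lying flat on the table. Upright red grip block on its centre, 60 mm along x, 16 mm along y, from the plate's top (8 mm) up to 50 mm above the underside. Two round through holes, 22 mm in diameter, at x = -55 and +55 mm, y = 0. Origin: centre of the underside; z up. It looks and works the same after a half turn about z. To be left alone.
- mould_red: red patty mould: red plastic block 150 (x) x 90 (y) x 30 mm high, fixed to the table, with a round 71 mm recess in its top. Two upright steel dowel pins at x = -55 and +55 mm, y = 0, 12 mm in diameter for the lower 12 mm, then tapering to a 5 mm tip that is 30 mm above the block's top (60 mm above the table). Origin: centre of the underside, on the table; z up. Stays empty.
Things that resemble listed ones, but are neither listed nor needed, are in the scene too. Leave any black, blue or pink look-alike of the lid_green alone.

How it is judged:
By the outcome, as a careful person would: the job done as asked, in the order asked, and still so for the second after the job is handed in, with the robot touching nothing.
It also fails if it takes over 42 s, if anything falls off the work surface, if the arm or the gripper's body presses on something with over 40 N, if the wrist force passes 120 N, or if a joint passes its speed limit or range.

## Working session

There is one attempt and no reset: what is moved stays moved. The work goes in short steps, Python scripts to look and compute and a tool call to move; the robot and the scene stay as the last step left them, time stands still between calls to the robot, and variables do not carry over. Pictures are saved under pics/ and viewed, at most 10 in all, crops included, and the job is handed in when it is done.

Besides the shell and the picture viewer there is one more tool, called after "Request:" as name(argument=value, ...) on one line, values as JSON. step_arm: Moves the arm, as the interface text tells. Its arguments: {"type":"object","properties":{"linear":{"type":"array"},"turn":{"type":"array"},"fingers":{"type":"number"},"force":{"type":"number"}},"required":["linear","turn"]}

```bash
mkdir -p pics; cat > h.py <<'E'
import numpy as np, cv2
from scipy.spatial.transform import Rotation as R
from workcell import env, cams
def T_tool(s):
    T=np.eye(4); T[:3,:3]=R.from_euler('xyz',s['ee_rot'],degrees=True).as_matrix(); T[:3,3]=s['ee_pos']; return T
def grab(name):
    s=env.state(); f=cams.grab_frame(name)
    E=np.array(f['extrinsics']) if name!='wrist' else T_tool(s)@np.array(f['tool_from_camera'])
    K=np.array([[f['fx'],0,f['cx']],[0,f['fy'],f['cy']],[0,0,1.]])
    np.savez('last_%s.npz'%name,E=E,K=K,d=np.array(f['dist'],float)); 
    return f['color']
def world(name,px,z):
    c=np.load('last_%s.npz'%name); u=cv2.undistortPoints(np.array(px,float).reshape(-1,1,2),c['K'],c['d'])[:,0]
    r=np.c_[u,np.ones(len(u))]@c['E'][:3,:3].T; o=c['E'][:3,3]
    return o+r*((z-o[2])/r[:,2])[:,None]
def proj(name,P):
    c=np.load('last_%s.npz'%name); W=np.linalg.inv(c['E'])
    return cv2.projectPoints(np.array(P,float),cv2.Rodrigues(W[:3,:3])[0],W[:3,3],c['K'],c['d'])[0][:,0]
E
python3 - <<'E'
from h import *
print(env.state())
for n in('scene','side','wrist'): cv2.imwrite(f'pics/{n}0.png',grab(n))
E
```

```text
{'time_s': 0.0, 'qpos': array([-1.14574853e+00,  1.83504840e+01,  8.97048123e+01,  3.45365119e-04,
        7.20422530e+01, -1.14488439e+00]), 'qvel': array([-0.00952293, -0.08328006, -0.19405794, -0.02945588,  0.02323706,
       -0.03536176]), 'effort': array([-5.01459035e-04, -4.12465632e+01, -2.31973493e+01,  7.28826877e-02,
        4.58198413e-02, -1.41870069e-04]), 'ee_pos': array([5.74533785e+02, 1.36295961e-02, 2.24142646e+02]), 'ee_rot': array([-1.79902477e+02, -2.27739391e-03,  8.99990272e+01]), 'force': array([ 0.09038223, -0.3811834 , -0.14834869]), 'torque': array([ 0.00630788, -0.01850238,  0.01496589]), 'gripper_force': 0.0, 'gripper_width': 91.2758798783194}
```

View pics/scene0.png

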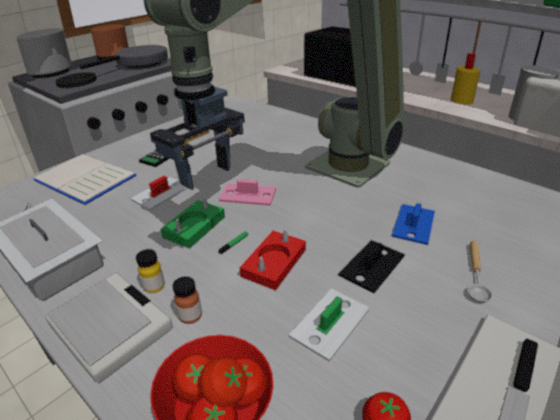

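View pics/side0.png

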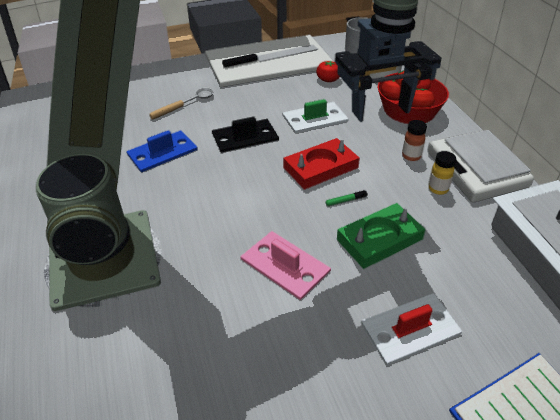

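Scene picture, possible lids: red handle (165,190), pink (248,190), blue (414,223), black (372,265), and the white/aluminium plate with a green grip (330,315), which is the one I want. The green mould is at (193,222) and the red mould at (273,258). The side picture agrees: green lid (315,115), green mould (381,234). Next is a close crop.

```bash
python3 - <<'E'
from h import *
a=cv2.imread('pics/scene0.png');b=cv2.imread('pics/side0.png')
def c(i,x,y):return cv2.resize(i[y:y+75,x:x+100],(400,300),interpolation=cv2.INTER_CUBIC)
cv2.imwrite('pics/crop1.png',np.vstack([np.hstack([c(a,280,285),c(b,265,80)]),np.hstack([c(a,145,185),c(b,331,195)])]))
E
```

```text
(no output)
```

View pics/crop1.png

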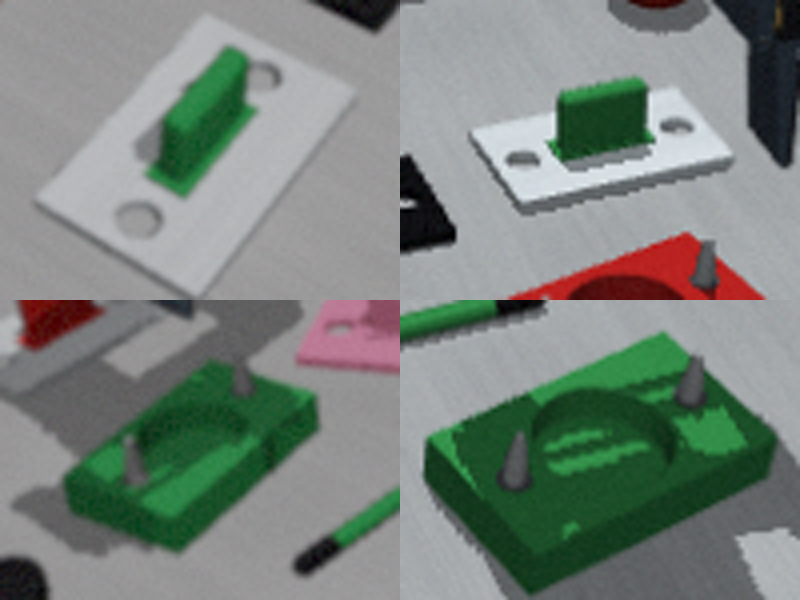

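The crop confirms an aluminium plate with a green grip. The holes are at scene (314.5,340) and (345.8,304), side (295.8,119.8) and (334.3,111.5). The green mould's pin tips are at scene (205,200.5) and (177.8,219.3), side (360.8,228) and (405.3,209.3).

```bash
python3 - <<'E'
from h import *
for t,n,px,z in [('lid','scene',[(314.5,340),(345.8,304)],8),('lid','side',[(295.8,119.8),(334.3,111.5)],8),
 ('mould','scene',[(205,200),(177.8,219.3)],60),('mould','side',[(360.8,228),(405.3,209.3)],60)]:
    w=world(n,px,z)[:,:2]; v=w[1]-w[0]; print(t,n,w.round(1).tolist(),'mid',w.mean(0).round(1),'len',np.hypot(*v).round(1),'ang',(np.degrees(np.arctan2(v[1],v[0]))%180).round(1))
f=cams.grab_frame('wrist');print(np.array(f['tool_from_camera']).round(2),f['fx'])
E
```

```text
lid scene [[628.2, 326.8], [517.2, 323.1]] mid [572.7 324.9] len 111.1 ang 1.9
lid side [[515.2, 318.2], [625.2, 322.8]] mid [570.2 320.5] len 110.1 ang 2.4
mould scene [[491.0, -129.7], [590.2, -115.7]] mid [ 540.6 -122.7] len 100.2 ang 8.0
mould side [[483.2, -138.6], [588.1, -120.5]] mid [ 535.7 -129.6] len 106.4 ang 9.8
[[-0.000e+00 -9.700e-01 -2.400e-01  6.897e+01]
 [ 1.000e+00 -0.000e+00 -0.000e+00  1.200e-01]
 [ 0.000e+00 -2.400e-01  9.700e-01 -1.603e+02]
 [ 0.000e+00  0.000e+00  0.000e+00  1.000e+00]] 336.77301958531467
```

Request:
step_arm(linear=[[1, -0.01, 0], [1, -0.01, 0], [1, -0.01, 0], [1, -0.01, 0], [1, -0.01, 0], [1, -0.01, 0], [1, -0.01, 0], [1, -0.01, 0], [1, -0.01, 0], [1, -0.01, 0]], turn=[0.244, 0.244, 0.244, 0.244, 0.244, 0.244, 0.244, 0.244, 0.244, 0.244], fingers=-1)

```text
time_s: 1.45
ee_pos: [571.9, 300.0, 224.7]
ee_rot: [180.0, 0.0, 2.2]
force: [0.1, 0.1, -0.6]
gripper_width: 91.0
gripper_force: 0.0
```

```bash
python3 - <<'E'
from h import *
i=grab('wrist');s=env.state();print(s['ee_pos'],s['ee_rot'],s['time_s'],s['qpos'])
# predicted holes for lid estimate
a=np.radians(2.2);d=55*np.array([np.cos(a),np.sin(a),0]);c=np.array([571.5,322.5,8])
print(proj('wrist',[c-d,c+d]))
cv2.imwrite('pics/w1.png',cv2.resize(i,(800,600),interpolation=cv2.INTER_CUBIC))
E
```

```text
[571.89290514 299.96594134 224.72100111] [1.79986994e+02 2.34582047e-02 2.24176446e+00] 1.5 [ 2.66583653e+01  2.47982817e+01  7.96067921e+01 -2.21539494e-03
  7.56216627e+01  1.14417149e+02]
[[255.90290904 234.04677223]
 [254.5062677  138.26563302]]
```

View pics/w1.png

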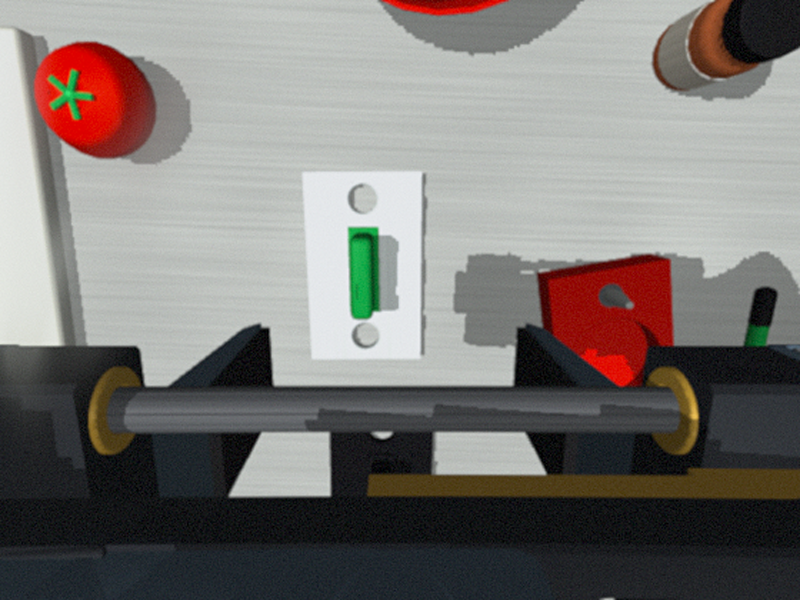

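Holes in the wrist view are at (255.5,234.5) and (254.1,139.3), within 1 px of the prediction. So the lid is at about (571,322), yaw 2.2, and nothing is in the way.

Request:
step_arm(linear=[[0, -0.074, 0.1], [0, -0.074, 0.28], [0, -0.074, 0.46], [0, -0.074, 0.58], [0, -0.074, 0.64], [0, -0.074, 0.667], [0, -0.074, 0.667], [0, -0.074, 0.667]], turn=[0, 0, 0, 0, 0, 0, 0, 0])

```text
time_s: 2.5
ee_pos: [572.2, 322.7, 26.5]
ee_rot: [-179.9, -0.2, 2.2]
force: [-0.5, 0.1, 0.3]
gripper_width: 91.1
gripper_force: 0.0
```

Request:
step_arm(linear=[[0, 0, 0], [0, 0, 0], [0, 0, 0], [0, 0, 0], [0, 0, 0], [0, 0, 0], [0, 0, 0], [0, 0, 0]], turn=[0, 0, 0, 0, 0, 0, 0, 0], fingers=1, force=40)

```text
time_s: 3.5
ee_pos: [571.2, 322.3, 24.9]
ee_rot: [-180.0, -0.0, 2.2]
force: [0.6, 1.0, -0.4]
gripper_width: 15.6
gripper_force: 40.0
```

Request:
step_arm(linear=[[0, 0, -0.04], [0, 0, -0.12], [0, 0, -0.24], [0, 0, -0.36], [0, 0, -0.46], [0, 0.05, -0.5], [0, 0.15, -0.5], [0, 0.28, -0.5], [0, 0.42, -0.5], [0, 0.56, -0.5], [0, 0.7, -0.5], [0, 0.84, -0.5], [0, 0.94, -0.5], [0, 0.98, -0.5], [0, 1, -0.5], [0, 1, -0.5], [0, 1, -0.5], [0, 1, -0.5]], turn=[0, 0, 0, 0, 0, 0, 0, 0, 0, 0, 0, 0, 0, 0, 0, 0, 0, 0])

```text
time_s: 5.75
ee_pos: [582.5, 23.2, 174.9]
ee_rot: [-180.0, -0.0, 2.2]
force: [-0.2, -0.2, -1.9]
gripper_width: 15.6
gripper_force: 40.0
```

```bash
python3 - <<'E'
from h import *
i=grab('wrist');s=env.state();print(s['ee_pos'],s['ee_rot'],s['time_s'])
a=np.radians(9);d=55*np.array([np.cos(a),np.sin(a),0]);c=np.array([538,-126,60])
print(proj('wrist',[c-d,c+d]))
cv2.imwrite('pics/w2.png',cv2.resize(i,(800,600),interpolation=cv2.INTER_CUBIC))
cv2.imwrite('pics/side1.png',grab('side'));cv2.imwrite('pics/scene1.png',grab('scene'))
E
```

```text
[582.46980076  23.06295612 174.85845784] [-1.79993809e+02 -3.72974342e-03  2.21446800e+00] 5.8
[[444.00716015 321.83627109]
 [444.06566249 205.1164888 ]]
```

View pics/w2.png

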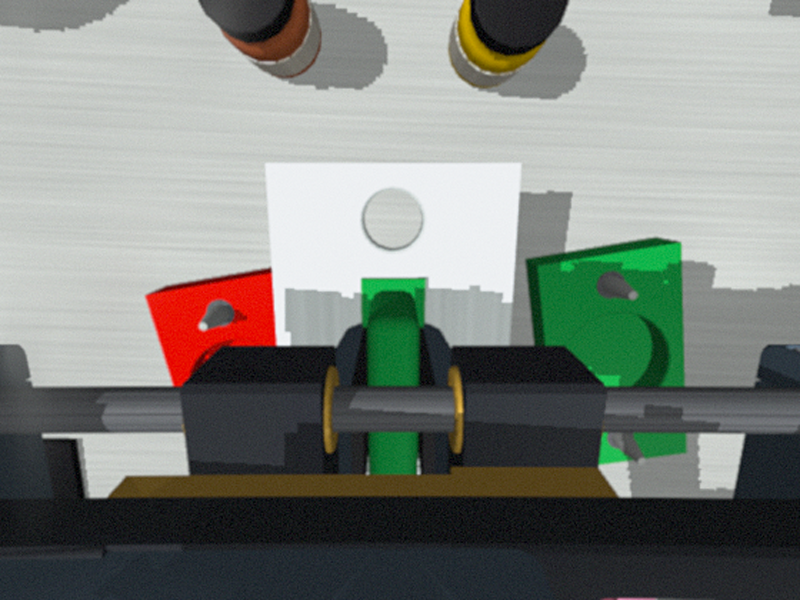

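Mould pin tips in the wrist view are at (442.4,205.8) and (448.7,322). The held lid's outer hole is at (275,153).

```bash
python3 - <<'E'
from h import *
w=world('wrist',[(448.7,322),(442.4,205.8)],60)[:,:2];v=w[1]-w[0]
print(w,w.mean(0),np.hypot(*v),np.degrees(np.arctan2(v[1],v[0])))
h=world('wrist',[(275.1,153.3)],158)[0,:2]
a=np.radians(2.2); print('hole',h,'lid centre',h-55*np.array([np.cos(a),np.sin(a)]))
a=cv2.imread('pics/side0.png'); print(proj('wrist',[[*w.mean(0),30]]))
# check wrist estimate in the initial views
for n in('scene','side'): print(n,proj(n,np.c_[w,[60,60]]))
E
```

```text
[[ 483.71229197 -138.84479366]
 [ 591.68738938 -116.11808511]] [ 537.69984067 -127.48143939] 110.34094862051292 11.886172858320279
hole [637.51435156  25.35257793] lid centre [582.55489116  23.24124843]
[[430.14070512 253.71059106]]
scene [[204.82400292 197.62230098]
 [177.19747906 219.51792418]]
side [[361.08234093 228.03564403]
 [405.85348575 207.43594906]]
```

Request:
step_arm(linear=[[-0.02, 0.04, 0], [-0.06, 0.14, 0], [-0.1, 0.26, 0.05], [-0.14, 0.38, 0.1], [-0.16, 0.46, 0.17], [-0.169, 0.49, 0.22], [-0.169, 0.496, 0.245], [-0.169, 0.496, 0.25], [-0.169, 0.496, 0.25], [-0.169, 0.496, 0.25], [-0.169, 0.496, 0.25]], turn=[0, -0.005, -0.01, -0.018, -0.024, -0.027, -0.027, -0.027, -0.027, -0.027, -0.027])

```text
time_s: 7.28
ee_pos: [537.8, -127.9, 100.3]
ee_rot: [180.0, -0.0, 11.9]
force: [0.5, -0.1, -2.7]
gripper_width: 15.8
gripper_force: 40.0
```

```bash
python3 - <<'E'
from h import *
i=grab('wrist');s=env.state();print(s['ee_pos'],s['ee_rot'],s['time_s'])
d=grab('side');e=grab('scene')
c=lambda i,x,y,w:cv2.resize(i[y:y+w*3//4,x:x+w],(400,300),interpolation=cv2.INTER_CUBIC)
cv2.imwrite('pics/m3.png',np.vstack([np.hstack([c(i,200,60,200),c(d,311,155,150)]),np.hstack([c(e,125,140,140),c(e,165,190,60)])]))
a=np.radians(11.9);v=55*np.array([np.cos(a),np.sin(a)]);m=np.array([537.7,-127.5]);t=s['ee_pos'];zt=t[2]-24.9+8
yy=np.radians(s['ee_rot'][2]);u=55*np.array([np.cos(yy),np.sin(yy)])
for n in('wrist','side'):print(n,'tips',proj(n,[[*(m-v),60],[*(m+v),60]]).round(1).tolist(),'holes',proj(n,[[*(t[:2]-u),zt],[*(t[:2]+u),zt]]).round(1).tolist())
E
```

```text
[ 537.67345348 -127.98316797  100.19543793] [ 1.79983313e+02 -3.79861477e-02  1.19022536e+01] 7.325
wrist tips [[274.5, 317.6], [274.5, 150.3]] holes [[275.2, 339.3], [275.3, 153.7]]
side tips [[361.2, 228.0], [405.8, 207.5]] holes [[362.5, 219.4], [407.7, 198.9]]
```

View pics/m3.png

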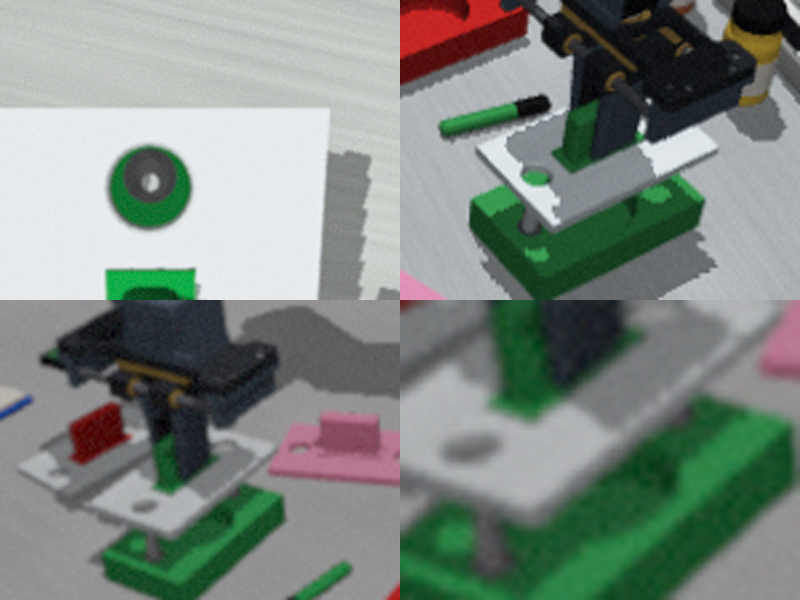

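The outer pin tip (275,151) shows centred in the hole (275,153.5), as predicted, and the side and scene views agree. I'll descend gently.

Request:
step_arm(linear=[[0, 0, 0.015], [0, 0, 0.035], [0, 0, 0.055], [0, 0, 0.075], [0, 0, 0.095], [0, 0, 0.115], [0, 0, 0.13], [0, 0, 0.138], [0, 0, 0.143], [0, 0, 0.146], [0, 0, 0.146], [0, 0, 0.146]], turn=[0, 0, 0, 0, 0, 0, 0, 0, 0, 0, 0, 0])

```text
time_s: 8.93
ee_pos: [537.5, -128.2, 56.2]
ee_rot: [180.0, -0.0, 11.9]
force: [-0.6, 0.5, -2.5]
gripper_width: 15.9
gripper_force: 40.0
```

Request:
step_arm(linear=[[0, 0, 0.001], [0, 0, 0.002], [0, 0, 0.003], [0, 0, 0.004], [0, 0, 0.005], [0, 0, 0.005], [0, 0, 0.005]], turn=[0, 0, 0, 0, 0, 0, 0])

```text
time_s: 9.8
ee_pos: [537.5, -128.2, 54.8]
ee_rot: [180.0, -0.0, 11.9]
force: [-1.1, 1.0, 1.2]
gripper_width: 15.7
gripper_force: 40.0
```

Contact is felt and the height says it is home. I'll release and retreat.

Request:
step_arm(linear=[[0, 0, 0], [0, 0, 0], [0, 0, 0], [0, 0, 0], [0, 0, 0]], turn=[0, 0, 0, 0, 0], fingers=0.2)

```text
time_s: 10.42
ee_pos: [537.5, -128.2, 54.6]
ee_rot: [180.0, -0.0, 11.9]
force: [0.1, 0.2, -0.3]
gripper_width: 36.2
gripper_force: 0.0
```

Request:
step_arm(linear=[[0, 0, -0.02], [0, 0, -0.08], [0, 0, -0.2], [0, 0, -0.35], [0, 0, -0.45], [0, 0, -0.5], [-0.1, 0, -0.5], [-0.2, 0, -0.5], [-0.25, 0, -0.5], [-0.25, 0, -0.5], [-0.25, 0, -0.5]], turn=[0, 0, 0, 0, 0, 0, 0, 0, 0, 0, 0])

```text
time_s: 11.8
ee_pos: [465.0, -143.7, 204.6]
ee_rot: [180.0, -0.1, 11.9]
force: [0.6, 0.9, 0.4]
gripper_width: 35.9
gripper_force: 0.0
```

```bash
python3 - <<'E'
from h import *
i=grab('wrist');d=grab('side');e=grab('scene')
c=lambda i,x,y,w:cv2.resize(i[y:y+w*3//4,x:x+w],(400,300),interpolation=cv2.INTER_CUBIC)
cv2.imwrite('pics/m4.png',np.vstack([np.hstack([c(i,0,0,560),c(d,331,185,110)]),np.hstack([c(e,0,0,560),c(e,145,175,100)])]))
print(env.state()['time_s'])
E
```

```text
11.95
```

View pics/m4.png

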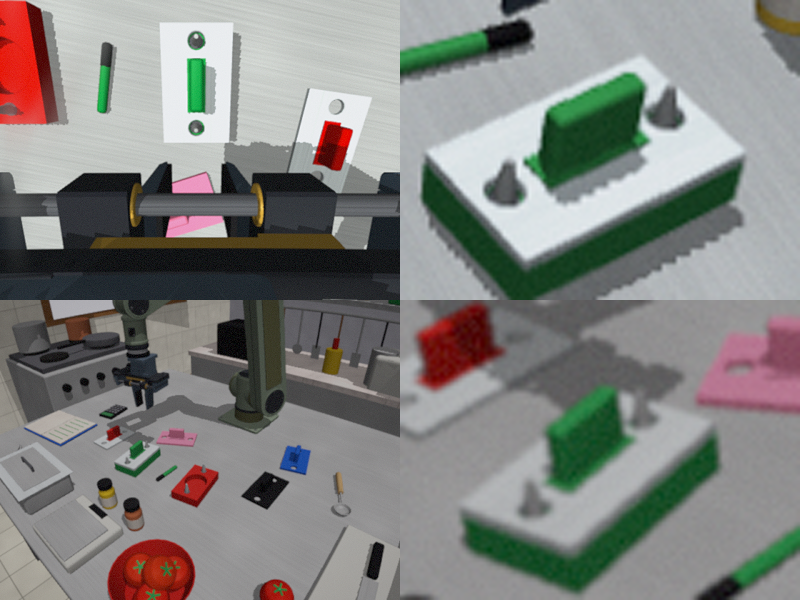

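The green lid lies flat on the green mould with both pins through its holes (side crop pins at about (505,180) and (665,105)). The gripper is clear and everything else is untouched.

```bash
python3 -c "
from workcell import env
print(env.job_done())"
```

```text
the job is handed in; nothing more can be done
None
```

The green-handled lid is fully home on the green mould with both pins through its holes, released gently, with the red-handled lid left where it was; handed in at about 12 s of the 42 s limit.

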